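# Clamp a sample cassette in the sliding stage

### The arm

A 6-joint arm with a two-finger parallel gripper is mounted at the origin on the work surface. World frame = base frame: x ahead of the robot, y to its left, z up, the work surface at z = 0. Lengths are in m, angles in rad, forces in N, time in s.
With the tool pointing down it reaches from about 0.375 to 0.9 m from the base axis. Payload 3.1 kg.
Tool frame: the origin (TCP) lies midway between the tips of the shut fingers; the grasp point (between the pads) lies 19 mm behind it (manip.pinch_z is the distance from the TCP to the grasp point, in m); z points along the fingers, y is the line along which they close (so a half turn about z gives the same grasp; the last joint's range is limited). The gripper opens to 85 mm and grips with 20 to 120 N. Pads are 22 mm wide; open, the fingers measure 114 mm over their backs; the gripper's body (76 mm by 85 mm) begins 54 mm behind the grasp point. The pads swing forward as they close: fully open they stand 13 mm farther back than shut.
Start: joints at [-1.369, 0.527, 1.433, -0, 1.181, -0.178], TCP at [0.232, -0.58, 0.231] pointing down, gripper open.
Joint ranges: [-3.08, 3.08], [-0.75, 2.2], [0.22, 2.44], [-1.43, 4.57], [0, 2.65], [-2.85, 2.85]. Speed limits (rad/s): [2.79, 2.79, 3.14, 3.14, 3.14, 3.14].

### API

Orientations are given as a unit quaternion [x, y, z, w].
In Python, from station import manip, viewer, ticket gives the robot as it stands.
- The arm moves only by the shell command python3 -m creep 'ROWS' [FORCE]. ROWS is JSON, a list of rows, each an object with "slide": the shift along the tool's x, y, z in cm, a list of three; "angular": the turn, a rotation vector about the tool's x, y, z in rad, a list of three; "claw": the opening, from -1 (shut) to 1 (fully open). A call has 1 to 10 rows; each row shifts and turns the commanded pose from where the row before left it, along the tool's axes as they then stand; what a row does not reach is not made up. A row lasts 1/12 s, in which the tool goes at most 41.7 mm and 7.16 degrees, less where a joint would pass 70% of its speed; a pose out of reach is approached as far as the arm can. A call with a gripper value outside its range is refused whole. The fingers move at their own pace and stop on an object; FORCE is the grip in N (left out, the last holds). Time passes only in rows, so rows that do not move let the fingers close. It gives the time, the measured TCP pose, the force, the opening and the grip force at its end, in the units of the state.
- manip.sense(): the state, without advancing time (a new reading comes with each control period).
- viewer.snapshot(name): name is "side" or "top" or "wrist"; returns the picture (384x512x3 uint8, blue, green, red); there is no depth.
- viewer.calibration(name): a dict with "fov_y" (degrees; the focal length in pixels is half the picture's height over the tangent of half this angle, whatever the lens; pixels are square), "cx", "cy" (the principal point, pixels), "T" (4x4, takes a point from camera to world coordinates); the wrist camera has in their place "tool_from_camera" (4x4, takes a point from camera to tool coordinates, whose origin is the TCP and whose axes are the flange's). Camera axes: x right, y up, looking along -z (the intrinsics and any distortion apply to the point x, -y, -z); pixel columns grow to the right and rows downward; lengths in m; the calibration is good to about 2 mm. A picture is of the moment at which its call begins: read the wrist's pose just before it. calibration takes no time and is no camera call.
- ticket.sign_off(): hands the job in; it is judged then, once.
The state is a dict: "t": time; "q": joint angles; "qd": joint speeds; "tau": joint torques, N m; "tcp_pos": TCP position; "tool_rot": TCP orientation; "force": force on the tool from outside, world axes, zero at the start; "ft_torque": the same for the moment, N m; "finger_gap": opening from 0.0 (shut) to 1.0 (fully open); "gripper_force": force on a finger pad.
Only numpy, scipy, OpenCV 4.12 (cv2) and the standard library are available. Lean on these libraries where they do the work, as an engineer would, in place of code of your own. Each camera call takes 0.05 s, during which the arm holds its last target. There are 200 camera calls.

### The job

Take the flat white sample cassette out of the sloping rack and stand it upright on its long thin edge on the stage's rail, broadside to the blue fence and roughly centred on it. Slide the carriage up until its jaw presses the cassette square against the fence, then turn the red clamp knob clockwise until it is tight, so that the carriage is locked and the cassette stays pressed between jaw and fence. Leave the other things on the bench where they are.

Things in the scene. Friction and masses are not known exactly. Their poses are not given: they have to be found in the camera images.
- stage: fixed clamping stage: black base 170 x 320 x 20 mm (x, y, z), on it an aluminium rail along y, flat top 52 mm wide, 40 mm above the bench. Origin: centre of the underside; y runs along the rail towards the fence, z up, x away from the robot at yaw 0. Blue fence on the rail: 72 mm along x, y 100 to 125 mm, top 70 mm above the bench, its flat face looks along -y
- seat (a point): point on the rail's top at the foot of the fence's face, in the middle of it; axes as the stage
- jaw_face (a point): middle of the flat blue jaw face (72 mm along x, 31 mm tall, top 72 mm above the bench) at the carriage's end nearest the fence, looking along the stage's +y; axes as the stage. The carriage behind it is 72 x 80 mm, top 60 mm above the bench
- knob (a joint): turn of the clamp knob, rad: 0 fully loose, grows clockwise (looking down onto the knob from outside), end stop at 1.5; starts at 0 to 0.3. It screws in 1 mm per rad and turns with 0.1 N m; somewhere between 0.3 and 0.7 the pad meets the rail, then it grows stiffer. It is tight near the end stop (from about 1.25)
- knob_grip (a point): centre of the knob's red bar, 40 mm long (its x), 12 mm thick (y), 24 mm tall (z). Its z is the screw axis, outwards: it leans 23 degrees from vertical to the stage's -x. Under the bar: a disc 20 mm across, 4 mm thick, then a 10 mm stem; 32 mm below the bar's centre a 24 mm boss. The knob rides on the carriage, 55 mm behind the jaw face; the carriage can be pushed by it
- clamp_pad: brass pad at the inner end of the clamp screw, which presses on the rail's sloping steel flank
- flank: the steel flank of the rail that the clamp pad presses on
- rack: fixed grey sloping rack, base 110 x 120 mm. Origin: centre of the underside, z up. The cassette leans in it, its upper edge towards the rack's -x, 23 degrees from vertical; behind the cassette's lower face a back rest reaches 28 mm up from its lower edge, in front a 6 mm lip. The rest of the cassette is free
- cassette: the white sample cassette with an amber window: 14 mm thick (its x), 90 mm long (its y), 70 mm tall (its z), about 0.14 kg. Origin: middle of its lower long edge face; z points to the other long edge
- cassette_mid (a point): the cassette's centre, 35 mm above its origin; axes as the cassette
- case: small black accessory case with metal edges, 90 x 120 x 55 mm, not to be disturbed. Origin: centre of the underside
- eyepiece: black eyepiece standing on the bench, 38 mm across, 55 mm tall, not to be disturbed. Origin: centre of the underside
- objective: brass lens objective standing on the bench, 30 mm across, 38 mm tall, not to be disturbed. Origin: centre of the underside
- carriage: the sliding dark grey carriage with its blue jaw. Origin on the stage's y axis at bench level, 40 mm behind (-y) the jaw face; axes as the stage. It slides along the stage's y with about 2.5 N of drag while the clamp is loose, over 140 mm; it starts 90 to 130 mm (jaw to fence) open
Things that resemble listed ones, but are neither listed nor needed, are in the scene too. Several things have the shape of the cassette; the one meant has the colours described above.

How it is judged:
On the way, in this order (a step that is already met when the one before it is completed fails the run):
1. the cassette stands upright on its long edge on the rail, between jaw and fence, let go (angle between the z axis of cassette and the z axis of stage, either way round below 0.1 rad and z of cassette_mid in the frame of seat between 0.031 and 0.039 m and y of cassette_mid in the frame of seat below 0 m and y of cassette_mid in the frame of jaw_face above 0 m and contact force between the fingers and cassette below 0.2 N and contact force between clamp_pad and flank below 5 N), for 0.2 s.
2. the clamp is tight with the jaw pressing on the cassette (contact force between clamp_pad and flank above 20 N and contact force between carriage and cassette above 1 N), for 0.2 s.
At the end, for the whole second after the job is handed in: the cassette stands upright on its long edge (within 4 degrees) on the rail, flat against the fence (within 2.5 mm and 5 degrees, its middle within 30 mm of the fence's middle), the jaw presses on it with at least 1 N, the clamp pad presses on the rail with at least 20 N, all at rest (all of step 2 and angle between the z axis of cassette and the z axis of stage, either way round below 0.07 rad and angle between the x axis of cassette and the y axis of stage, either way round below 0.09 rad and z of cassette_mid in the frame of seat between 0.032 and 0.038 m and x of cassette_mid in the frame of seat between -0.03 and 0.03 m and y of cassette_mid in the frame of seat between -0.0095 and -0.004 m and linear speed of cassette below 0.01 m/s and linear speed of carriage below 0.005 m/s); the robot touches nothing.
It fails at once if the accessory case, the eyepiece or the brass objective is moved more than 25 mm (distance of any of case, eyepiece, objective from where it was at the start of the episode above 0.025 m).
It also fails if it takes over 58 s, if anything falls off the work surface, if the arm or the gripper's body presses on something with over 40 N, if the wrist force passes 120 N, or if a joint passes its speed limit or range.

## Working session

There is one attempt and no reset: what is moved stays moved. The work goes in short steps, Python scripts to look and compute and a shell command to move; the robot and the scene stay as the last step left them, time stands still between calls to the robot, and variables do not carry over. Pictures are saved under pics/ and viewed, at most 13 in all, crops included, and the job is handed in when it is done.

```bash
ls; mkdir -p pics
python3 - <<'E'
from station import manip, viewer, ticket
import cv2, numpy as np
s=manip.sense(); print(s)
for n in ["side","top","wrist"]:
    c=viewer.calibration(n); print(n,{k:(np.round(v,4).tolist() if not isinstance(v,str) else v) for k,v in c.items()})
    cv2.imwrite(f"pics/{n}0.png",viewer.snapshot(n))
a=cv2.imread("pics/side0.png");b=cv2.imread("pics/top0.png")
E
```

```text
pics
{'t': 0.0, 'q': array([-1.36948864e+00,  5.28462165e-01,  1.43392283e+00, -2.31520901e-05,
        1.18138559e+00, -1.78447285e-01]), 'qd': array([-3.08927777e-05,  6.68754552e-04,  1.05378572e-03, -7.49068978e-05,
       -2.63440481e-05, -9.16975035e-05]), 'tau': array([ 1.70340834e-03, -4.42346549e+01, -1.78026438e+01, -1.93400462e-05,
        8.30909761e-03,  9.59076019e-07]), 'tcp_pos': array([ 0.23158792, -0.57973054,  0.23032955]), 'tool_rot': array([ 9.82025951e-01,  1.88742800e-01, -2.31507175e-05, -1.08877232e-03]), 'force': array([ 0.33703843, -0.27366307, -0.43757387]), 'ft_torque': array([-0.01258642, -0.01251103,  0.02004145]), 'gripper_force': 0.0, 'finger_gap': 1.0004307991209016}
side {'fov_y': 48.8401, 'cx': 254.9587, 'cy': 188.6395, 'T': [[0.9833, 0.1253, -0.1321, 0.4335], [-0.1813, 0.6087, -0.7724, -0.7166], [-0.0164, 0.7835, 0.6212, 0.704], [0.0, 0.0, 0.0, 1.0]]}
top {'fov_y': 56.8768, 'cx': 252.9264, 'cy': 193.5135, 'T': [[-0.0151, 0.9807, -0.1947, 0.3857], [-0.9999, -0.0133, 0.0109, 0.0886], [0.0081, 0.1949, 0.9808, 0.9714], [0.0, 0.0, 0.0, 1.0]]}
wrist {'fov_y': 65.349, 'cx': 258.6105, 'cy': 193.5488, 'tool_from_camera': [[-0.0004, 0.9622, 0.2722, 0.0695], [1.0, 0.0002, 0.0007, 0.0009], [0.0006, 0.2722, -0.9622, -0.142], [0.0, 0.0, 0.0, 1.0]]}
```

View pics/top0.png

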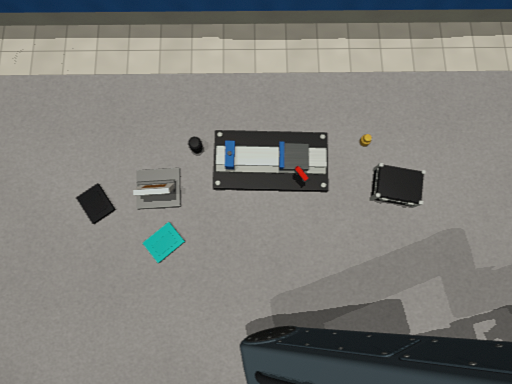

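View pics/side0.png

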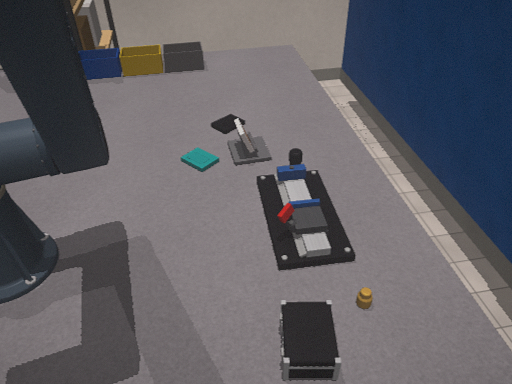

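Top view: the white cassette in the rack is at about (153,190). The lookalikes are the black plate (96,203) and the teal plate (164,242), and the black case at (400,185) has no plate shape. The white one leaning in the rack fits the description. In the side view it is at (240,132). The fence is at top (230,153), the jaw at (282,155) and the knob at (301,174).

```bash
cat > h.py <<'E'
import numpy as np, cv2
from station import manip, viewer
from scipy.spatial.transform import Rotation as R
def cam(n,s=None):
    c=viewer.calibration(n); f=192/np.tan(np.radians(c['fov_y'])/2)
    if 'T' in c: T=np.array(c['T'])
    else:
        W=np.eye(4);W[:3,:3]=R.from_quat(s['tool_rot']).as_matrix();W[:3,3]=s['tcp_pos']
        T=W@np.array(c['tool_from_camera'])
    return f,c['cx'],c['cy'],T
def ray(C,p):
    f,cx,cy,T=C; d=T[:3,:3]@np.array([(p[0]-cx)/f,-(p[1]-cy)/f,-1]); return T[:3,3],d/np.linalg.norm(d)
def atz(C,p,z):
    o,d=ray(C,p); return o+d*(z-o[2])/d[2]
def tri(*cp):
    A=np.zeros((3,3));b=np.zeros(3)
    for C,p in cp:
        o,d=ray(C,p);M=np.eye(3)-np.outer(d,d);A+=M;b+=M@o
    x=np.linalg.solve(A,b)
    return x,[round(1e3*np.linalg.norm((np.eye(3)-np.outer(ray(C,p)[1],ray(C,p)[1]))@(x-ray(C,p)[0])),1) for C,p in cp]
def proj(C,X):
    f,cx,cy,T=C; c=T[:3,:3].T@(np.array(X)-T[:3,3]); return np.array([cx+f*c[0]/-c[2],cy-f*c[1]/-c[2]])
E
python3 - <<'E'
from h import *
t=cv2.imread('pics/top0.png');s=cv2.imread('pics/side0.png')
def cr(im,x,y,w,h,k): return cv2.resize(im[y:y+h,x:x+w],(w*k,h*k),interpolation=cv2.INTER_CUBIC)
o=np.zeros((600,800,3),np.uint8)
o[:300,:300]=cr(t,130,160,60,60,5); o[:300,300:800]=cr(t,208,125,125,75,4)[:, :500] if 0 else cv2.resize(t[125:200,208:333],(500,300),interpolation=cv2.INTER_CUBIC)
o[300:600,:300]=cr(s,220,110,60,60,5); o[300:600,300:620]=cv2.resize(s[155:265,250:355],(320,300),interpolation=cv2.INTER_CUBIC)
cv2.imwrite('pics/crop1.png',o)
C=cam('top')
for n,p,z in [('boltTL',(220,134),.02),('TR',(323,136),.02),('BR',(323,185),.02),('BL',(218,183),.02),('rack',(158,188),0.01),('cass',(153,189),.07),('knob',(301,174),.09),('eye',(196,145),.05),('obj',(366,140),.03),('case',(400,185),.05),('teal',(164,242),.01)]: print(n,atz(C,p,z).round(3))
E
```

```text
boltTL [0.748 0.169 0.02 ]
TR [ 0.738 -0.123  0.02 ]
BR [ 0.596 -0.115  0.02 ]
BL [0.605 0.174 0.02 ]
rack [0.596 0.34  0.01 ]
cass [0.58  0.337 0.07 ]
knob [ 0.61  -0.045  0.09 ]
eye [0.705 0.231 0.05 ]
obj [ 0.721 -0.241  0.03 ]
case [ 0.587 -0.315  0.05 ]
teal [0.447 0.319 0.01 ]
```

View pics/crop1.png

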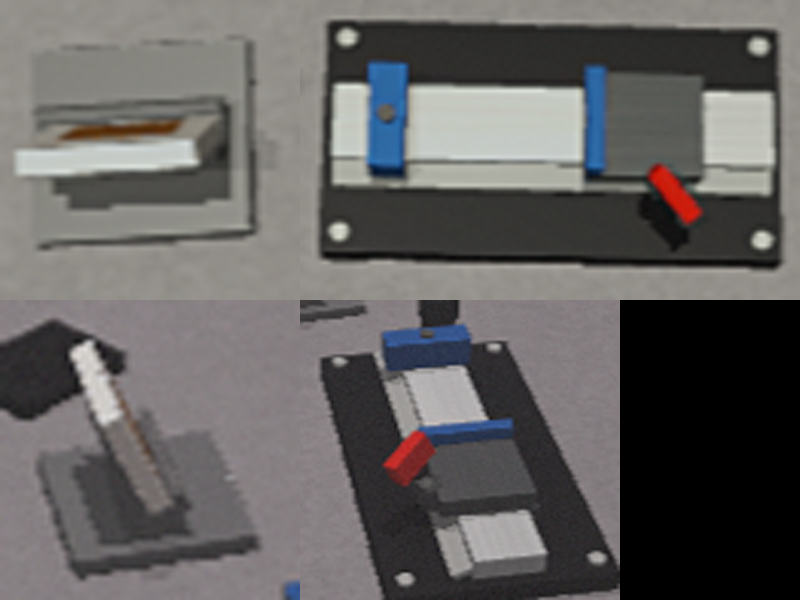

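The picture confirms that the plate in the rack is white with an amber window, and that it leans towards the robot. The stage yaw is about -0.03 rad, centred near (0.672, 0.026). I'll move the wrist camera over the stage next.

```bash
A='{"slide":[3.3,-2,0],"angular":[0,0,0],"claw":1}'; python3 -m creep '[{"slide":[3.3,-2,0],"angular":[0,0,0],"claw":1},{"slide":[3.3,-2,0],"angular":[0,0,0],"claw":1},{"slide":[3.3,-2,0],"angular":[0,0,0],"claw":1},{"slide":[3.3,-2,0],"angular":[0,0,0],"claw":1},{"slide":[3.3,-2,0],"angular":[0,0,0],"claw":1},{"slide":[3.3,-2,0],"angular":[0,0,0],"claw":1},{"slide":[3.3,-2,0],"angular":[0,0,0],"claw":1},{"slide":[3.3,-2,0],"angular":[0,0,0],"claw":1},{"slide":[3.3,-2,0],"angular":[0,0,0],"claw":1},{"slide":[3.3,-2,0],"angular":[0,0,0],"claw":1}]'
python3 -m creep '[{"slide":[3.3,-2,0],"angular":[0,0,0],"claw":1},{"slide":[3.3,-2,0],"angular":[0,0,0],"claw":1},{"slide":[3.3,-2,0],"angular":[0,0,0],"claw":1},{"slide":[3.3,-2,0],"angular":[0,0,0],"claw":1},{"slide":[3.3,-2,0],"angular":[0,0,0],"claw":1},{"slide":[3.3,-2,0],"angular":[0,0,0],"claw":1},{"slide":[3.3,-2,0],"angular":[0,0,0],"claw":1},{"slide":[3.3,-2,0],"angular":[0,0,0],"claw":1},{"slide":[0,0,0],"angular":[0,0,0],"claw":1},{"slide":[0,0,0],"angular":[0,0,0],"claw":1}]'
python3 - <<'E'
from h import *
import pickle
s=manip.sense(); im=viewer.snapshot('wrist'); pickle.dump(s,open('pics/w1.pkl','wb')); cv2.imwrite('pics/w1.png',im)
print(s['tcp_pos'],s['tool_rot'])
t=viewer.snapshot('top'); cv2.imwrite('pics/t1.png',t)
cv2.imwrite('pics/w1v.png',cv2.resize(im,(800,600),interpolation=cv2.INTER_CUBIC))
E
```

```text
t: 0.98
tcp_pos: [0.4648, -0.2706, 0.2312]
tool_rot: [0.982, 0.189, -0.0, -0.0]
force: [0.3, -0.9, 0.6]
finger_gap: 1.003
gripper_force: 0.0
t: 1.82
tcp_pos: [0.6504, -0.0238, 0.2306]
tool_rot: [0.982, 0.191, -0.0, -0.0]
force: [-0.5, -0.1, -0.8]
finger_gap: 1.0
gripper_force: 0.0
[ 0.6503987  -0.02377576  0.23056349] [ 9.81648049e-01  1.90701176e-01 -4.09657910e-04 -3.09215326e-05]
```

View pics/w1v.png

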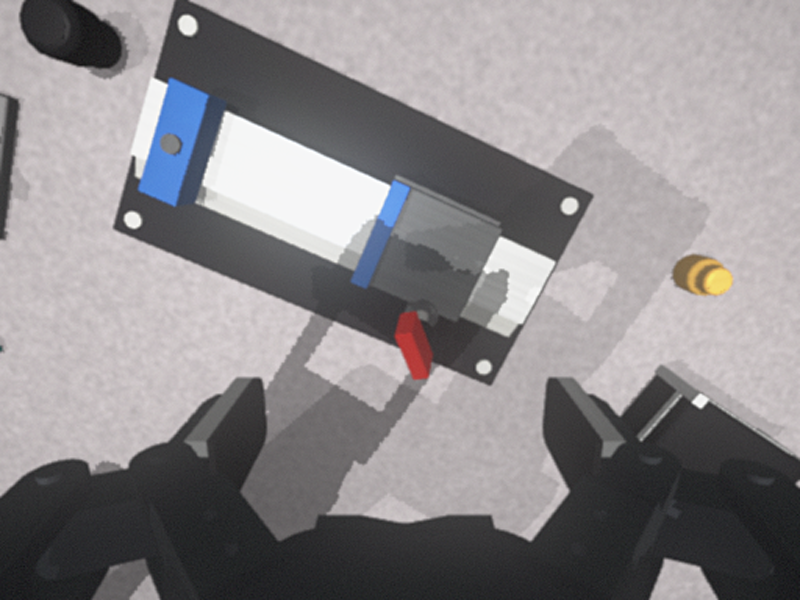

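The wrist view (800x600) shows the stage bolts at (188,25), (132,219), (484,367) and (569,206). The fence top is around (175,140), the jaw top edge runs from (404,180) to (358,285), and the knob bar goes from (406,318) to (422,372). I'll work these out and then head for the rack.

Run:
```python
from h import *
import pickle
s=pickle.load(open('pics/w1.pkl','rb'));W=cam('wrist',s);T=cam('top');S=cam('side')
k=1/1.5625
im=cv2.imread('pics/w1.png')
b=[]
for p in [(188,25),(132,219),(484,367),(569,206)]:
    x,y=int(p[0]*k),int(p[1]*k); r=9
    g=cv2.cvtColor(im[max(0,y-r):y+r,x-r:x+r],6).astype(float); m=g>(g.max()+g.min())/2
    yy,xx=np.nonzero(m); q=(xx.mean()+x-r,yy.mean()+max(0,y-r)); b.append(q)
P=[atz(W,q,.022) for q in b]
for p in P: print(p.round(4))
tp=[(220,134),(218,183),(323,185),(323,136)]
for q,t in zip(b,tp): print('tri',tri((W,q),(T,t))[0].round(4),tri((W,q),(T,t))[1])
c=np.mean(P,0);y=(P[0]+P[1]-P[2]-P[3])[:2];yaw=np.arctan2(-y[0],y[1])
print('centre',c,'yaw',yaw)
# red knob
def red(i):
    h=cv2.cvtColor(i,cv2.COLOR_BGR2HSV);m=((h[...,0]<8)|(h[...,0]>172))&(h[...,1]>150)&(h[...,2]>60)
    return m.astype(np.uint8)
ks={}
for n,f in [('w','pics/w1.png'),('t','pics/top0.png'),('s','pics/side0.png')]:
    m=red(cv2.imread(f)); nl,l,st,ce=cv2.connectedComponentsWithStats(m); i=1+np.argmax(st[1:,4]); ks[n]=ce[i]; print(n,ce[i],st[i])
print('knob',tri((W,ks['w']),(T,ks['t']),(S,ks['s'])),tri((W,ks['w']),(T,ks['t'])))
Rz=R.from_euler('z',yaw).as_matrix()
def st(X): return Rz.T@(np.array(X)-[c[0],c[1],0])
print('knob stage',st(tri((W,ks['w']),(T,ks['t']),(S,ks['s']))[0]))
for n,p,z in [('fence top c',(170,80),.07),('fence top near',(138,191),.07),('fence face top',(212,94),.07),('fence face top2',(178,206),.07),('jaw top far',(398,178),.072),('jaw top near',(352,284),.072),('jaw back far',(411,183),.072),('jaw back near',(364,288),.072),('barT0',(400,315),.095),('barT1',(415,312),.095),('bar',(413,380),.095),('bar',(431,376),.095)]:
    X=atz(W,np.array(p)*k,z); print(n,X.round(4),st(X).round(4))
```

```text
[0.7474 0.1709 0.022 ]
[0.607  0.1759 0.022 ]
[ 0.5965 -0.1152  0.022 ]
[ 0.7373 -0.1199  0.022 ]
tri [0.7464 0.1687 0.0252] [np.float64(0.9), np.float64(0.9)]
tri [0.6061 0.1747 0.0215] [np.float64(1.6), np.float64(1.6)]
tri [ 0.5959 -0.1154  0.0204] [np.float64(0.2), np.float64(0.2)]
tri [ 0.7379 -0.1221  0.0189] [np.float64(1.1), np.float64(1.1)]
centre [0.67203738 0.02791652 0.022     ] yaw -0.03556208696462383
w [263.26315789 220.00584795] [253 200  21  42 513]
t [301.26373626 173.16483516] [295 166  14  15  91]
s [285.37988827 212.37430168] [277 203  17  20 179]
knob (array([ 0.61456721, -0.04500395,  0.08599316]), [np.float64(1.6), np.float64(2.1), np.float64(0.8)]) (array([ 0.61423197, -0.04573702,  0.08230283]), [np.float64(1.5), np.float64(1.5)])
knob stage [-0.05484118 -0.0749177   0.08599316]
fence top c [0.7108 0.1494 0.07  ] [0.0344 0.1228 0.07  ]
fence top near [0.6405 0.1523 0.07  ] [-0.0359  0.1232  0.07  ]
fence face top [0.7126 0.1243 0.07  ] [0.0372 0.0977 0.07  ]
fence face top2 [0.6409 0.1266 0.07  ] [-0.0346  0.0975  0.07  ]
jaw top far [0.7092 0.0033 0.072 ] [ 0.038  -0.0233  0.072 ]
jaw top near [0.635  0.0064 0.072 ] [-0.0362 -0.0228  0.072 ]
jaw back far [ 0.7094 -0.0053  0.072 ] [ 0.0386 -0.0319  0.072 ]
jaw back near [ 0.6354 -0.0019  0.072 ] [-0.0355 -0.0311  0.072 ]
barT0 [ 0.6337 -0.0285  0.095 ] [-0.0363 -0.0577  0.095 ]
barT1 [ 0.639  -0.0364  0.095 ] [-0.0307 -0.0654  0.095 ]
bar [ 0.596  -0.0527  0.095 ] [-0.0732 -0.0832  0.095 ]
bar [ 0.6029 -0.0624  0.095 ] [-0.0659 -0.0927  0.095 ]
```

```bash
python3 -m creep '[{"slide":[0,0,0],"angular":[0,0,-0.12],"claw":1},{"slide":[0,0,0],"angular":[0,0,-0.12],"claw":1},{"slide":[0,0,0],"angular":[0,0,-0.12],"claw":1},{"slide":[0,0,0],"angular":[0,0,-0.12],"claw":1},{"slide":[0,0,0],"angular":[0,0,-0.12],"claw":1},{"slide":[0,0,0],"angular":[0,0,-0.12],"claw":1},{"slide":[0,0,0],"angular":[0,0,-0.12],"claw":1},{"slide":[0,0,0],"angular":[0,0,-0.12],"claw":1},{"slide":[0,0,0],"angular":[0,0,-0.12],"claw":1},{"slide":[0,0,0],"angular":[0,0,-0.11],"claw":1}]'
python3 -m creep '[{"slide":[4,-0.9,0],"angular":[0,0,0],"claw":1},{"slide":[4,-0.9,0],"angular":[0,0,0],"claw":1},{"slide":[4,-0.9,0],"angular":[0,0,0],"claw":1},{"slide":[4,-0.9,0],"angular":[0,0,0],"claw":1},{"slide":[4,-0.9,0],"angular":[0,0,0],"claw":1},{"slide":[4,-0.9,0],"angular":[0,0,0],"claw":1},{"slide":[4,-0.9,0],"angular":[0,0,0],"claw":1},{"slide":[4,-0.9,0],"angular":[0,0,0],"claw":1},{"slide":[0,0,0],"angular":[0,0,0],"claw":1},{"slide":[0,0,0],"angular":[0,0,0],"claw":1}]'
python3 - <<'E'
from h import *
import pickle
s=manip.sense(); im=viewer.snapshot('wrist'); pickle.dump(s,open('pics/w2.pkl','wb')); cv2.imwrite('pics/w2.png',im)
print(s['tcp_pos'],s['tool_rot'])
cv2.imwrite('pics/w2v.png',cv2.resize(im,(800,600),interpolation=cv2.INTER_CUBIC))
E
```

```text
t: 2.75
tcp_pos: [0.6488, -0.028, 0.2313]
tool_rot: [0.706, 0.708, -0.0, -0.0]
force: [0.1, 0.6, 0.7]
finger_gap: 0.998
gripper_force: 0.0
t: 3.58
tcp_pos: [0.5773, 0.2947, 0.2313]
tool_rot: [0.707, 0.708, -0.0, 0.0]
force: [0.4, -0.7, -0.3]
finger_gap: 1.0
gripper_force: 0.0
[0.57727031 0.2946697  0.23131547] [ 7.06685808e-01  7.07527403e-01 -3.71403007e-04  6.86696344e-05]
```

View pics/w2v.png

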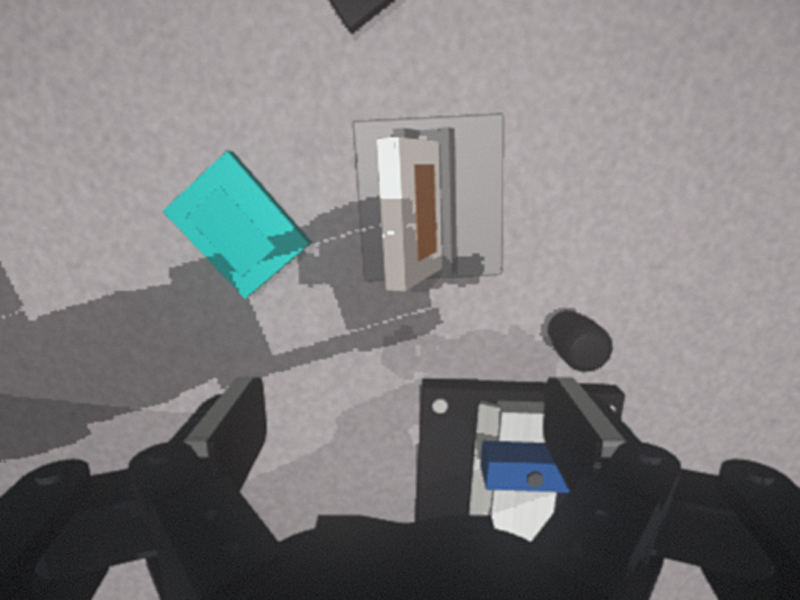

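The view shows the cassette's upper edge face with corners (377,138), (400,138), (408,291) and (387,290), the amber window to its right and the rack outline from (353,120) to (503,115) and (363,282) to (503,275). The teal plate is clearly separate.

Run:
```python
from h import *
import pickle
s=pickle.load(open('pics/w2.pkl','rb'));W=cam('wrist',s);T=cam('top');S=cam('side');k=1/1.5625
w=np.array([(377,138),(400,138),(408,291),(387,290)])*k
t=np.array([(17,175),(15,152),(197,140),(193,165)])/5+[130,160]
sd=np.array([(70,350),(95,341),(125,405),(104,424)])/5+[220,110]
X=[]
for a,b,c in zip(w,t,sd):
    x,r=tri((W,a),(T,b),(S,c)); x2,r2=tri((W,a),(T,b)); print(x.round(4),r,x2.round(4),r2); X.append(x)
X=np.array(X);print('mid',X.mean(0),'len',np.linalg.norm(X[2]-X[1]),np.linalg.norm(X[3]-X[0]),'thk',np.linalg.norm(X[1]-X[0]),np.linalg.norm(X[2]-X[3]))
d=X[0]+X[1]-X[2]-X[3];print('yaw',np.arctan2(-d[0],d[1]))
# rack corners on base top z~.01
Q=np.array([atz(W,np.array(p)*k,z) for p,z in [((353,121),.01),((503,114),.01),((503,275),.01),((363,282),.01)]]);print(Q.round(4))
d=Q[1]-Q[2];print('rack yaw',np.arctan2(-d[0],d[1]),'size',np.linalg.norm(Q[1]-Q[2]),np.linalg.norm(Q[0]-Q[1]),'c',Q.mean(0))
# wrist-only at given height of upper edge 
for z in (.07,.075,.08,.085): print(z,[atz(W,p,z)[:2].round(4).tolist() for p in w], np.linalg.norm(atz(W,w[0],z)-atz(W,w[3],z)).round(4))
```

```text
[ 0.5689  0.4159 -0.1323] [np.float64(28.4), np.float64(49.6), np.float64(25.0)] [0.5619 0.3813 0.0874] [np.float64(0.5), np.float64(0.5)]
[ 0.5873  0.4174 -0.131 ] [np.float64(26.7), np.float64(47.0), np.float64(24.1)] [0.5744 0.3818 0.0886] [np.float64(1.5), np.float64(1.5)]
[ 0.5871  0.2798 -0.0673] [np.float64(29.4), np.float64(50.8), np.float64(31.3)] [0.5793 0.2905 0.0884] [np.float64(1.2), np.float64(1.2)]
[ 0.5714  0.28   -0.0764] [np.float64(32.0), np.float64(55.1), np.float64(32.7)] [0.5661 0.2916 0.09  ] [np.float64(1.3), np.float64(1.3)]
mid [ 0.5786904   0.34828786 -0.10175011] len 0.1515970063942274 0.14697234825701766 thk 0.018580878637950937 0.018180520319012215
yaw 0.008432877436352782
[[0.5407 0.3974 0.01  ]
 [0.6495 0.4023 0.01  ]
 [0.6564 0.283  0.01  ]
 [0.5452 0.2772 0.01  ]]
rack yaw 0.05837839317966648 size 0.11943155165197716 0.10891107805630577 c [0.59793575 0.33998836 0.01      ]
0.07 [[0.5613, 0.382], [0.5754, 0.382], [0.5806, 0.2853], [0.5665, 0.2859]] 0.0962
0.075 [[0.5615, 0.3817], [0.5754, 0.3817], [0.5805, 0.2866], [0.5667, 0.2872]] 0.0946
0.08 [[0.5618, 0.3814], [0.5754, 0.3814], [0.5805, 0.2878], [0.5669, 0.2885]] 0.0931
0.085 [[0.5621, 0.3811], [0.5755, 0.3811], [0.5804, 0.2891], [0.5671, 0.2898]] 0.0915
```

```bash
python3 -m creep '[{"slide":[0,0,0],"angular":[-0.1,0,0],"claw":0.2},{"slide":[0,0,0],"angular":[-0.1,0,0],"claw":0.2},{"slide":[0,0,0],"angular":[-0.1,0,0],"claw":0.2},{"slide":[0,0,0],"angular":[-0.1,0,0],"claw":0.2},{"slide":[0,0,0],"angular":[0,0.022,-0.051],"claw":0.2},{"slide":[0,0,0],"angular":[0,0,0],"claw":0.2}]'
cat >> h.py <<'E'
def frame(z,y):
    z=np.array(z)/np.linalg.norm(z);y=np.array(y)-np.dot(y,z)*z;y/=np.linalg.norm(y);return np.column_stack([np.cross(y,z),y,z])
def todo(p,Rt):
    s=manip.sense();R0=R.from_quat(s['tool_rot']).as_matrix()
    print('tcp',s['tcp_pos'].round(4),'slide cm',(R0.T@(np.array(p)-s['tcp_pos'])*100).round(2),'rotvec',R.from_matrix(R0.T@Rt).as_rotvec().round(4))
E
python3 - <<'E'
from h import *
import pickle
s=pickle.load(open('pics/w2.pkl','rb'));W=cam('wrist',s);T=cam('top');S=cam('side');k=1/1.5625
w=np.array([(377,138),(400,138),(408,291),(387,290)])*k
t=np.array([(17,175),(15,152),(197,140),(193,165)])/5+[130,160]
sd=np.array([(70,50),(95,41),(125,105),(104,124)])/5+[220,110]
X=np.array([tri((W,a),(T,b),(S,c))[0] for a,b,c in zip(w,t,sd)]);print(X.round(4),X.mean(0))
yw=.055;Rz=R.from_euler('z',yw).as_matrix();c=Rz@[-np.sin(.4014),0,np.cos(.4014)];xc=Rz@[np.cos(.4014),0,np.sin(.4014)]
U=np.array([.5704,.3363,.0885])
todo(U-.034*c,frame(-c,xc))
E
```

```text
t: 4.13
tcp_pos: [0.577, 0.2909, 0.2307]
tool_rot: [0.675, 0.711, 0.143, 0.136]
force: [0.4, -0.4, -0.4]
finger_gap: 0.6
gripper_force: 0.0
[[0.562  0.3809 0.0889]
 [0.5752 0.381  0.0928]
 [0.5791 0.291  0.0995]
 [0.567  0.2916 0.0904]] [0.57081768 0.33611081 0.09291898]
tcp [0.577  0.2909 0.2307] slide cm [ 4.59 -5.87 16.35] rotvec [-0.004   0.0021 -0.0019]
```

```bash
python3 -m creep '[{"slide":[2.3,-2.95,0],"angular":[0,0,0],"claw":0.2},{"slide":[2.3,-2.95,0],"angular":[0,0,0],"claw":0.2},{"slide":[0,0,3.5],"angular":[0,0,0],"claw":0.2},{"slide":[0,0,3.5],"angular":[0,0,0],"claw":0.2},{"slide":[0,0,3.3],"angular":[0,0,0],"claw":0.2},{"slide":[0,0,2],"angular":[0,0,0],"claw":0.2},{"slide":[0,0,2],"angular":[0,0,0],"claw":0.2},{"slide":[0,0,2],"angular":[0,0,0],"claw":0.2},{"slide":[0,0,0],"angular":[0,0,0],"claw":0.2}]' 40
python3 -m creep '[{"slide":[0,0,0],"angular":[0,0,0],"claw":-1},{"slide":[0,0,0],"angular":[0,0,0],"claw":-1},{"slide":[0,0,0],"angular":[0,0,0],"claw":-1},{"slide":[0,0,0],"angular":[0,0,0],"claw":-1},{"slide":[0,0,0],"angular":[0,0,0],"claw":-1},{"slide":[0,0,0],"angular":[0,0,0],"claw":-1},{"slide":[0,0,0],"angular":[0,0,0],"claw":-1},{"slide":[0,0,0],"angular":[0,0,0],"claw":-1}]'
```

```text
t: 4.88
tcp_pos: [0.5865, 0.3378, 0.0546]
tool_rot: [0.676, 0.71, 0.142, 0.136]
force: [0.2, 0.2, -1.1]
finger_gap: 0.605
gripper_force: 0.0
t: 5.55
tcp_pos: [0.5848, 0.3407, 0.0594]
tool_rot: [0.674, 0.712, 0.145, 0.137]
force: [-3.4, -2.1, 7.1]
finger_gap: 0.158
gripper_force: 43.6
```

Gripped: the gap is 13.4 mm at 44 N. I'll lift along the tool axis.

```bash
python3 -m creep '[{"slide":[0,0,-1.5],"angular":[0,0,0],"claw":-1},{"slide":[0,0,-2.5],"angular":[0,0,0],"claw":-1},{"slide":[0,0,-3],"angular":[0,0,0],"claw":-1},{"slide":[0,0,-3],"angular":[0,0,0],"claw":-1},{"slide":[0,0,-3],"angular":[0,0,0],"claw":-1},{"slide":[0,0,-1],"angular":[0,0,0],"claw":-1},{"slide":[0,0,0],"angular":[0,0,0],"claw":-1}]'
python3 - <<'E'
from h import *
import pickle
s=manip.sense();w=viewer.snapshot('wrist');pickle.dump(s,open('pics/w3.pkl','wb'));cv2.imwrite('pics/w3.png',w)
t=viewer.snapshot('top');d=viewer.snapshot('side');cv2.imwrite('pics/t3.png',t);cv2.imwrite('pics/s3.png',d)
o=np.zeros((600,800,3),np.uint8)
o[:384,:512]=w
def put(im,n,x,y):
    C=cam(n);p=proj(C,s['tcp_pos']).astype(int);a,b=p[0]-36,p[1]-36;print(n,a,b)
    o[y:y+288,x:x+288]=cv2.resize(im[b:b+72,a:a+72],(288,288),interpolation=cv2.INTER_CUBIC)
put(t,'top',512,0);put(d,'side',512,300)
cv2.imwrite('pics/v3.png',o)
E
```

```text
t: 6.13
tcp_pos: [0.5307, 0.3387, 0.19]
tool_rot: [0.673, 0.711, 0.147, 0.137]
force: [0.2, 0.6, -1.6]
finger_gap: 0.158
gripper_force: 42.6
top 101 163
side 186 59
```

View pics/v3.png

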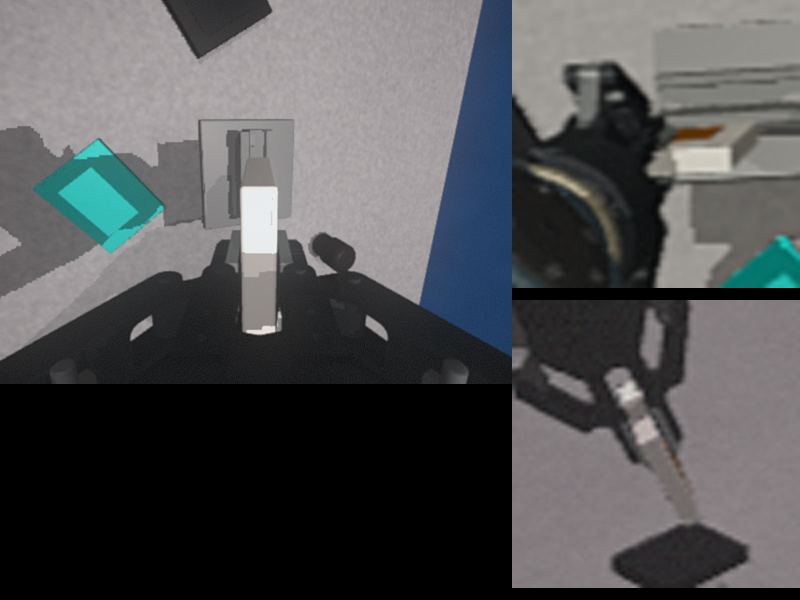

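The cassette is held in line with the tool. In the wrist picture the upper edge face runs from row 187 (far end) to 332 (near end) at columns 241–278, and the lower far corner is at row 158. I'll fit the grip offsets from these, then plan the placing pose.

Run:
```python
from h import *
from scipy.optimize import least_squares
c=viewer.calibration('wrist');M=np.array(c['tool_from_camera']);f=192/np.tan(np.radians(c['fov_y'])/2);C=(f,c['cx'],c['cy'],M)
obs=[((.0,-.007,0),(241,187)),((.0,.007,0),(278,187)),((0,-.007,.07),(245.5,158)),((0,.007,.07),(273,158)),((-.09,0,0),(260,332))]
def pts(v):
    Q=R.from_rotvec([0,v[3],0]).as_matrix()
    return [proj(C,np.array([v[0],v[1],v[2]])+Q@np.array(p)) for p,_ in obs]
r=least_squares(lambda v:np.concatenate([a-np.array(o[1]) for a,o in zip(pts(v),obs)]),[.045,0,-.035,0])
print('far-upper corner in tool: x,y,z, pitch',r.x.round(4),'res',r.fun.round(1))
```

```text
far-upper corner in tool: x,y,z, pitch [0.0316 0.0009 0.0003 0.0536] res [ 4.4  0.  -4.1  0.   4.  -0.7 -3.8 -0.8 -0.4  1.2]
```

The near-end row was the palm occluding the view, so I'm dropping it. With the far corner alone, the upper edge is about 34 mm behind the TCP and the middle is at tool x ≈ -3 mm, so the lower edge is at tool z ≈ +36 mm. That agrees with the grip geometry.

```bash
cat >> h.py <<'E'
C0=np.array([.6720,.0279,0]);RS=R.from_euler('z',-.0356).as_matrix()
def sw(p): return C0+RS@np.array(p)
def ws(p): return RS.T@(np.array(p)-C0)
E
python3 - <<'E'
from h import *
Rt=frame([0,0,-1],RS@[0,-1,0]);todo(sw([.003,.086,.17]),Rt)
s=manip.sense();d=R.from_matrix(R.from_quat(s['tool_rot']).as_matrix().T@Rt).as_rotvec();print(d/15)
print('slide after turn',Rt.T@(sw([.003,.086,.17])-s['tcp_pos'])*100)
E
```

```text
tcp [0.5301 0.3373 0.1856] slide cm [-23.13  11.89   6.7 ] rotvec [ 0.302  -0.3296  1.6366]
[ 0.02013069 -0.02197572  0.10910838]
slide after turn [15.5820339  21.81894679  1.56152714]
```

```bash
python3 -m creep '[{"slide":[0,0,0],"angular":[0.02,-0.022,0.109],"claw":-1},{"slide":[0,0,0],"angular":[0.02,-0.022,0.109],"claw":-1},{"slide":[0,0,0],"angular":[0.02,-0.022,0.109],"claw":-1},{"slide":[0,0,0],"angular":[0.02,-0.022,0.109],"claw":-1},{"slide":[0,0,0],"angular":[0.02,-0.022,0.109],"claw":-1},{"slide":[0,0,0],"angular":[0.02,-0.022,0.109],"claw":-1},{"slide":[0,0,0],"angular":[0.02,-0.022,0.109],"claw":-1},{"slide":[0,0,0],"angular":[0.02,-0.022,0.109],"claw":-1},{"slide":[0,0,0],"angular":[0.02,-0.022,0.109],"claw":-1},{"slide":[0,0,0],"angular":[0.02,-0.022,0.109],"claw":-1}]'
python3 -m creep '[{"slide":[0,0,0],"angular":[0.02,-0.022,0.109],"claw":-1},{"slide":[0,0,0],"angular":[0.02,-0.022,0.109],"claw":-1},{"slide":[0,0,0],"angular":[0.02,-0.022,0.109],"claw":-1},{"slide":[0,0,0],"angular":[0.02,-0.022,0.109],"claw":-1},{"slide":[0,0,0],"angular":[0.02,-0.022,0.109],"claw":-1},{"slide":[0,0,0],"angular":[0,0,0],"claw":-1}]'
python3 -c "
from h import *
Rt=frame([0,0,-1],RS@[0,-1,0]);todo(sw([.003,.086,.17]),Rt)"
```

```text
t: 7.12
tcp_pos: [0.5303, 0.3373, 0.1843]
tool_rot: [0.966, 0.25, 0.052, 0.051]
force: [-0.1, -0.6, -2.4]
finger_gap: 0.155
gripper_force: 42.5
t: 7.62
tcp_pos: [0.5315, 0.3364, 0.1844]
tool_rot: [1.0, -0.019, 0.0, 0.001]
force: [-0.2, 0.7, -1.5]
finger_gap: 0.158
gripper_force: 42.5
tcp [0.5315 0.3364 0.1844] slide cm [15.49 21.69  1.49] rotvec [ 0.0021 -0.0002 -0.0023]
```

```bash
python3 -m creep '[{"slide":[2.2,3.1,0.2],"angular":[0,0,0],"claw":-1},{"slide":[2.2,3.1,0.2],"angular":[0,0,0],"claw":-1},{"slide":[2.2,3.1,0.2],"angular":[0,0,0],"claw":-1},{"slide":[2.2,3.1,0.2],"angular":[0,0,0],"claw":-1},{"slide":[2.2,3.1,0.2],"angular":[0,0,0],"claw":-1},{"slide":[2.2,3.1,0.2],"angular":[0,0,0],"claw":-1},{"slide":[2.2,3.1,0.2],"angular":[0,0,0],"claw":-1},{"slide":[0,0,0],"angular":[0,0,0],"claw":-1},{"slide":[0,0,0],"angular":[0,0,0],"claw":-1}]'
python3 - <<'E'
from h import *
Rt=frame([0,0,-1],RS@[0,-1,0]);todo(sw([.003,.086,.08]),Rt)
s=manip.sense();w=viewer.snapshot('wrist');t=viewer.snapshot('top');d=viewer.snapshot('side')
import pickle;pickle.dump(s,open('pics/w4.pkl','wb'));cv2.imwrite('pics/w4.png',w)
o=np.zeros((600,800,3),np.uint8);o[:384,:512]=w
def put(im,n,x,y):
    p=proj(cam(n),s['tcp_pos']).astype(int);a,b=p[0]-36,p[1]-36;print(n,a,b)
    o[y:y+288,x:x+288]=cv2.resize(im[b:b+72,a:a+72],(288,288),interpolation=cv2.INTER_CUBIC)
put(t,'top',512,0);put(d,'side',512,300);cv2.imwrite('pics/v4.png',o)
E
```

```text
t: 8.37
tcp_pos: [0.6777, 0.1128, 0.1714]
tool_rot: [1.0, -0.018, 0.0, 0.001]
force: [-0.0, 0.5, -2.3]
finger_gap: 0.157
gripper_force: 42.5
tcp [0.6777 0.1128 0.1714] slide cm [ 0.02 -0.11  9.14] rotvec [ 0.0015 -0.0008 -0.0004]
top 202 102
side 260 102
```

View pics/v4.png

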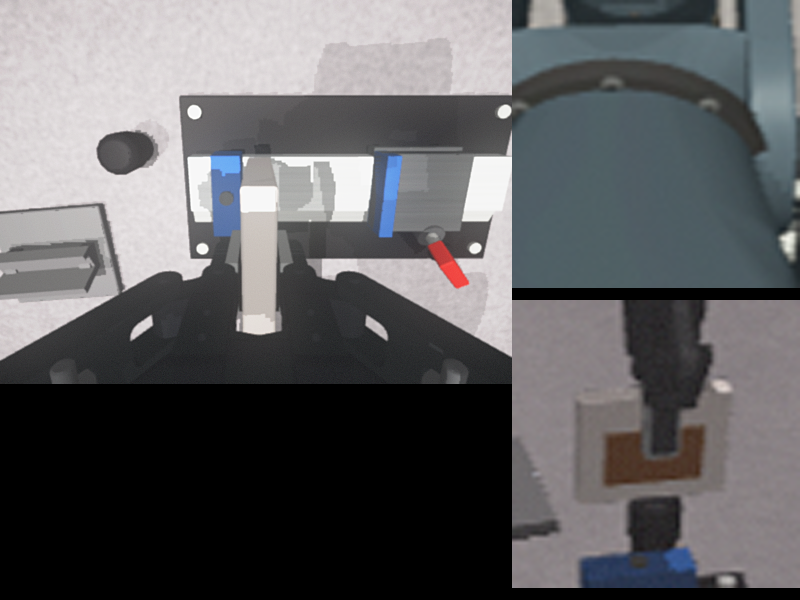

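The cassette hangs level over the rail just in front of the fence. The fence face's top far corner is at wrist (242,155) and the jaw's top front edge at (386,154). I'll check the fence position from this view and then lower.

Run:
```python
from h import *
import pickle
s=pickle.load(open('pics/w4.pkl','rb'));W=cam('wrist',s)
for n,p,z in [('face',(242,155),.07),('fback',(212,154),.07),('fbacknear',(216,235),.07),('jaw',(386,154),.072),('jawnear',(378,236),.072),('b1',(194,112),.022),('b2',(202,248),.022),('b3',(475,248),.022),('b4',(504,112),.022)]:
    print(n,ws(atz(W,p,z)).round(4))
print('tcp stage',ws(s['tcp_pos']))
```

```text
face [0.0364 0.098  0.07  ]
fback [0.0372 0.1224 0.07  ]
fbacknear [-0.0341  0.122   0.07  ]
jaw [ 0.0374 -0.0185  0.072 ]
jawnear [-0.0343 -0.0197  0.072 ]
b1 [0.0698 0.1451 0.022 ]
b2 [-0.0701  0.1448  0.022 ]
b3 [-0.0704 -0.1464  0.022 ]
b4 [ 0.0696 -0.1462  0.022 ]
tcp stage [0.00271248 0.08506728 0.17135321]
```

```bash
python3 -m creep '[{"slide":[0,0,3],"angular":[0,0,0],"claw":-1},{"slide":[0,0,2.5],"angular":[0,0,0],"claw":-1},{"slide":[0,0,1.5],"angular":[0,0,0],"claw":-1},{"slide":[0,0,1],"angular":[0,0,0],"claw":-1},{"slide":[0,0,0.3],"angular":[0,0,0],"claw":-1},{"slide":[0,0,0],"angular":[0,0,0],"claw":-1}]'
```

```text
t: 9.02
tcp_pos: [0.6766, 0.1166, 0.0901]
tool_rot: [1.0, -0.016, 0.001, 0.0]
force: [-0.1, 0.2, -2.0]
finger_gap: 0.16
gripper_force: 42.5
```

```bash
python3 -m creep '[{"slide":[0,0.2,0.4],"angular":[0,0,0],"claw":-1},{"slide":[0,0,0.3],"angular":[0,0,0],"claw":-1},{"slide":[0,0,0.2],"angular":[0,0,0],"claw":-1},{"slide":[0,0,0],"angular":[0,0,0],"claw":-1}]'
python3 -m creep '[{"slide":[0,0,0.2],"angular":[0,0,0],"claw":-1},{"slide":[0,0,0],"angular":[0,0,0],"claw":-1},{"slide":[0,0,0],"angular":[0,0,0],"claw":-1}]'
python3 -c "
from h import *
todo(sw([.003,.086,.076]),frame([0,0,-1],RS@[0,-1,0]));print(ws(manip.sense()['tcp_pos']))"
```

```text
t: 9.35
tcp_pos: [0.6773, 0.1134, 0.082]
tool_rot: [1.0, -0.017, 0.002, 0.0]
force: [-0.4, 0.5, -1.0]
finger_gap: 0.161
gripper_force: 42.5
t: 9.6
tcp_pos: [0.6772, 0.1134, 0.0799]
tool_rot: [1.0, -0.017, 0.002, 0.0]
force: [0.1, 0.1, -1.2]
finger_gap: 0.155
gripper_force: 42.5
tcp [0.6772 0.1134 0.0799] slide cm [ 0.08 -0.03  0.39] rotvec [ 0.0006 -0.0031  0.0016]
[0.00219127 0.08568109 0.07985186]
```

```bash
python3 -m creep '[{"slide":[0,0,0.15],"angular":[0,0,0],"claw":-1},{"slide":[0,0,0],"angular":[0,0,0],"claw":-1}]'
python3 -m creep '[{"slide":[0,0,0.15],"angular":[0,0,0],"claw":-1},{"slide":[0,0,0],"angular":[0,0,0],"claw":-1}]'
python3 -m creep '[{"slide":[0,0,0.1],"angular":[0,0,0],"claw":-1},{"slide":[0,0,0],"angular":[0,0,0],"claw":-1}]'
```

```text
t: 9.77
tcp_pos: [0.6772, 0.1135, 0.0781]
tool_rot: [1.0, -0.017, 0.001, 0.0]
force: [0.7, 0.3, -2.4]
finger_gap: 0.161
gripper_force: 42.5
t: 9.93
tcp_pos: [0.6771, 0.1135, 0.0765]
tool_rot: [1.0, -0.017, 0.001, 0.0]
force: [-0.8, -0.4, -1.6]
finger_gap: 0.158
gripper_force: 42.5
t: 10.1
tcp_pos: [0.6771, 0.1135, 0.0755]
tool_rot: [1.0, -0.017, 0.001, 0.0]
force: [0.3, -0.5, -2.1]
finger_gap: 0.154
gripper_force: 42.5
```

```bash
python3 -m creep '[{"slide":[0,0,0.1],"angular":[0,0,0],"claw":-1},{"slide":[0,0,0],"angular":[0,0,0],"claw":-1}]'
python3 -m creep '[{"slide":[0,0,0.1],"angular":[0,0,0],"claw":-1},{"slide":[0,0,0],"angular":[0,0,0],"claw":-1}]'
python3 -m creep '[{"slide":[0,0,0.1],"angular":[0,0,0],"claw":-1},{"slide":[0,0,0],"angular":[0,0,0],"claw":-1}]'
```

```text
t: 10.27
tcp_pos: [0.6772, 0.1135, 0.0746]
tool_rot: [1.0, -0.017, 0.001, 0.0]
force: [-0.2, 0.0, -2.2]
finger_gap: 0.16
gripper_force: 42.5
t: 10.43
tcp_pos: [0.6771, 0.1135, 0.0736]
tool_rot: [1.0, -0.017, 0.001, 0.0]
force: [0.7, -0.6, -1.3]
finger_gap: 0.156
gripper_force: 42.5
t: 10.6
tcp_pos: [0.6771, 0.1135, 0.0726]
tool_rot: [1.0, -0.017, 0.001, 0.0]
force: [0.2, -0.4, -2.1]
finger_gap: 0.156
gripper_force: 42.5
```

Run:
```python
from h import *
d=viewer.snapshot('side');w=viewer.snapshot('wrist');cv2.imwrite('pics/w5.png',w);cv2.imwrite('pics/s5.png',d)
o=np.zeros((600,800,3),np.uint8)
o[:,:500]=cv2.resize(d[125:225,255:338],(500,600),interpolation=cv2.INTER_CUBIC)
o[:450,500:]=cv2.resize(w[100:300,190:323],(300,450),interpolation=cv2.INTER_CUBIC)
cv2.imwrite('pics/v5.png',o)
```

```text
(no output)
```

View pics/v5.png

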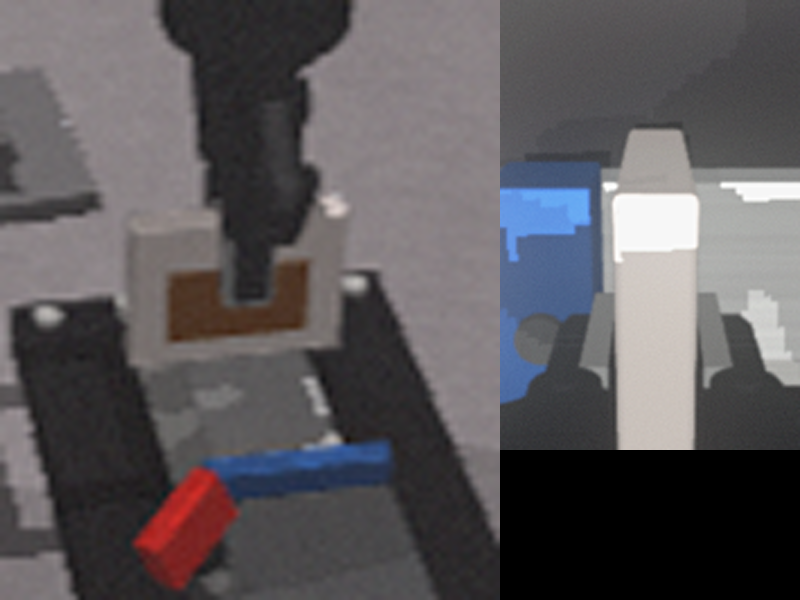

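The side crop shows the cassette upright and clear of the fence, with its lower edge running from (130,367) to (340,345). I'll get that edge's height from the picture.

Run:
```python
from h import *
S=cam('side')
for p in [(130,367),(340,345),(125,215),(345,198)]:
    q=(p[0]/6.02+255,p[1]/6+125);o,d=ray(S,q);o=ws(o);d=RS.T@d
    for yy in (.0787,): print(p,(o+d*(yy-o[1])/d[1]).round(4))
print(ws(manip.sense()['tcp_pos']))
```

```text
(130, 367) [-0.0443  0.0787  0.0398]
(340, 345) [0.0466 0.0787 0.0399]
(125, 215) [-0.0476  0.0787  0.1184]
(345, 198) [0.0435 0.0787 0.1161]
[0.00215497 0.0857195  0.07271155]
```

```bash
python3 -m creep '[{"slide":[0,0,0.1],"angular":[0,0,0],"claw":-1},{"slide":[0,0,0],"angular":[0,0,0],"claw":-1}]'
python3 -m creep '[{"slide":[0,0,0.1],"angular":[0,0,0],"claw":-1},{"slide":[0,0,0],"angular":[0,0,0],"claw":-1}]'
```

```text
t: 10.87
tcp_pos: [0.6774, 0.1135, 0.0718]
tool_rot: [1.0, -0.017, 0.002, 0.0]
force: [0.2, 0.6, -1.9]
finger_gap: 0.157
gripper_force: 42.7
t: 11.03
tcp_pos: [0.6775, 0.1134, 0.0718]
tool_rot: [1.0, -0.017, 0.002, 0.0]
force: [-1.8, -0.0, 4.5]
finger_gap: 0.163
gripper_force: 43.3
```

Contact with the rail, so I'll release.

```bash
python3 -m creep '[{"slide":[0,0,0],"angular":[0,0,0],"claw":-0.5},{"slide":[0,0,0],"angular":[0,0,0],"claw":-0.3},{"slide":[0,0,0],"angular":[0,0,0],"claw":-0.1},{"slide":[0,0,0],"angular":[0,0,0],"claw":-0.1},{"slide":[0,0,0],"angular":[0,0,0],"claw":-0.1},{"slide":[0,0,0],"angular":[0,0,0],"claw":-0.1}]'
python3 -m creep '[{"slide":[0,0,-1],"angular":[0,0,0],"claw":-0.1},{"slide":[0,0,-2],"angular":[0,0,0],"claw":-0.1},{"slide":[0,0,-3],"angular":[0,0,0],"claw":-0.1},{"slide":[0,0,-3],"angular":[0,0,0],"claw":-0.1},{"slide":[0,0,-2],"angular":[0,0,0],"claw":-0.1},{"slide":[0,0,0],"angular":[0,0,0],"claw":-0.1}]'
python3 - <<'E'
from h import *
d=viewer.snapshot('side');s=manip.sense();w=viewer.snapshot('wrist');cv2.imwrite('pics/w6.png',w);cv2.imwrite('pics/s6.png',d)
import pickle;pickle.dump(s,open('pics/w6.pkl','wb'))
o=np.zeros((600,800,3),np.uint8)
o[:,:332]=cv2.resize(d[125:225,255:338],(332,400),interpolation=cv2.INTER_CUBIC)[:400] if 0 else cv2.resize(d[125:275,255:338],(332,600),interpolation=cv2.INTER_CUBIC)
o[:351,332:]=cv2.resize(w,(468,351),interpolation=cv2.INTER_AREA)
cv2.imwrite('pics/v6.png',o)
E
```

```text
t: 11.53
tcp_pos: [0.6772, 0.1135, 0.0706]
tool_rot: [1.0, -0.017, 0.001, 0.0]
force: [-0.1, 0.4, 0.1]
finger_gap: 0.451
gripper_force: 0.0
t: 12.03
tcp_pos: [0.6806, 0.1137, 0.1876]
tool_rot: [1.0, -0.017, 0.007, 0.0]
force: [0.1, 0.3, 0.2]
finger_gap: 0.453
gripper_force: 0.0
```

View pics/v6.png

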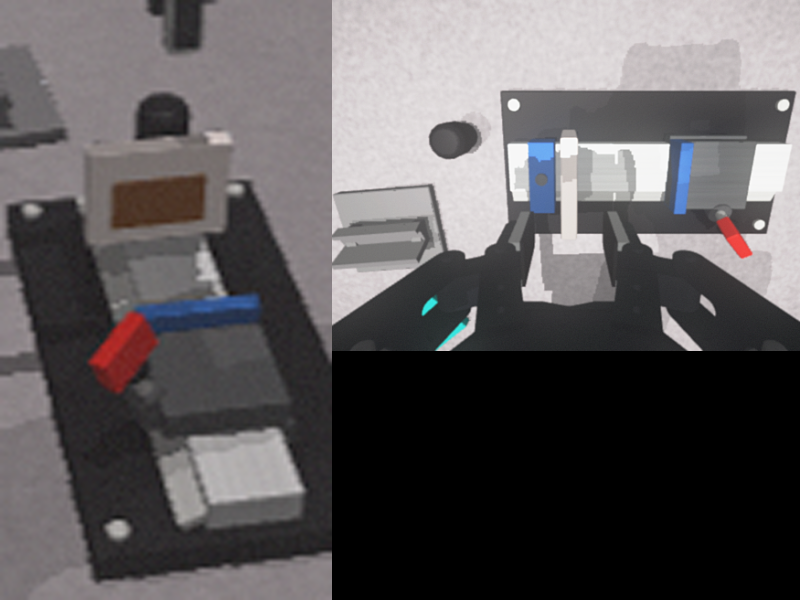

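The cassette stands upright on the rail close to the fence, with the knob untouched. The knob bar is in the wrist view around (735,237). I'll fit a box model of the bar to all the red silhouettes.

```bash
cat > knob.py <<'E'
from h import *
import pickle, itertools
from scipy.optimize import minimize
a=np.radians(23);N=RS@[-np.sin(a),0,np.cos(a)];E1=RS@[np.cos(a),0,np.sin(a)];E2=RS@[0,1,0]
V=np.array(list(itertools.product((-.02,.02),(-.006,.006),(-.012,.012))))
def red(i):
    h=cv2.cvtColor(i,cv2.COLOR_BGR2HSV);m=(((h[...,0]<9)|(h[...,0]>171))&(h[...,1]>120)&(h[...,2]>45)).astype(np.uint8)
    n,l,st,c=cv2.connectedComponentsWithStats(m);return (l==1+np.argmax(st[1:,4])).astype(np.float32)
def fit(views,x0):
    D=[]
    for C,im in views:
        m=red(im);D.append((C,cv2.resize(m,None,fx=4,fy=4,interpolation=cv2.INTER_LINEAR)>.5))
    def cost(v,full=False):
        b1=np.cos(v[3])*E1+np.sin(v[3])*E2;B=np.column_stack([b1,np.cross(N,b1),N]);P=v[:3]+V@B.T;r=[]
        for C,m in D:
            h=cv2.convexHull((np.array([proj(C,p) for p in P])*4+1.5).astype(np.float32)).round().astype(np.int32)
            k=np.zeros(m.shape,np.uint8);cv2.fillConvexPoly(k,h,1);r.append(1-(m&(k>0)).sum()/(m|(k>0)).sum())
        return r if full else sum(r)
    best=min((minimize(cost,[*x0[:3],f],method='Nelder-Mead',options=dict(initial_simplex=np.array([[*x0[:3],f]]+[[*(np.array(x0[:3])+e),f+g] for e,g in (([.006,0,0],0),([0,.006,0],0),([0,0,.006],0),([0,0,0],.25))]),xatol=1e-4,fatol=1e-4)) for f in x0[3]),key=lambda r:r.fun)
    return best.x,np.round(cost(best.x,True),3)
E
python3 - <<'E'
from knob import *
L=lambda n:cv2.imread(f'pics/{n}.png');K=lambda n:cam('wrist',pickle.load(open(f'pics/{n}.pkl','rb')))
x,r=fit([(K('w1'),L('w1')),(K('w4'),L('w4')),(K('w6'),L('w6')),(cam('top'),L('top0')),(cam('side'),L('side0')),(cam('side'),L('s6'))],[.6146,-.045,.086,(.6,.9,1.2)])
print('all',x,r,ws(x[:3]))
x2,r2=fit([(K('w1'),L('w1')),(K('w4'),L('w4')),(K('w6'),L('w6'))],[.6146,-.045,.086,(.6,.9,1.2)]);print('wrist',x2,r2,ws(x2[:3]))
x3,r3=fit([(cam('top'),L('top0')),(cam('side'),L('side0')),(cam('side'),L('s6'))],[.6146,-.045,.086,(.6,.9,1.2)]);print('fixed',x3,r3,ws(x3[:3]))
b=np.cos(x[3])*E1+np.sin(x[3])*E2
Rt=frame(-N,np.cross(-N,b));print(Rt.round(3))
todo(x[:3]+N*.09,Rt)
s=manip.sense();print((Rt.T@(x[:3]+N*.09-s['tcp_pos'])*100).round(2))
E
```

```text
all [ 0.61476416 -0.04588713  0.08635825  0.67758745] [0.159 0.109 0.108 0.173 0.117 0.103] [-0.05457331 -0.07577754  0.08635825]
wrist [ 0.61597464 -0.04540006  0.08528441  0.67986471] [0.147 0.104 0.105] [-0.05338093 -0.0752477   0.08528441]
fixed [ 0.61421305 -0.04598375  0.08656252  0.7566495 ] [0.143 0.102 0.1  ] [-0.05512063 -0.07589371  0.08656252]
[[ 0.739  0.549  0.39 ]
 [ 0.601 -0.799 -0.014]
 [ 0.304  0.245 -0.921]]
tcp [0.6774 0.1136 0.1824] slide cm [-9.24 16.14  1.27] rotvec [-0.1338  0.3804 -0.6668]
[-17.14   6.95  -2.39]
```

```bash
python3 -m creep '[{"slide":[0,0,0],"angular":[-0.019,0.054,-0.095],"claw":-0.1},{"slide":[0,0,0],"angular":[-0.019,0.054,-0.095],"claw":-0.1},{"slide":[0,0,0],"angular":[-0.019,0.054,-0.095],"claw":-0.1},{"slide":[0,0,0],"angular":[-0.019,0.054,-0.095],"claw":-0.1},{"slide":[0,0,0],"angular":[-0.019,0.054,-0.095],"claw":-0.1},{"slide":[0,0,0],"angular":[-0.019,0.054,-0.095],"claw":-0.1},{"slide":[0,0,0],"angular":[-0.019,0.054,-0.095],"claw":-0.1},{"slide":[0,0,0],"angular":[0,0,0],"claw":-0.1}]'
python3 -m creep '[{"slide":[-3.4,1.4,-0.5],"angular":[0,0,0],"claw":-0.1},{"slide":[-3.4,1.4,-0.5],"angular":[0,0,0],"claw":-0.1},{"slide":[-3.4,1.4,-0.5],"angular":[0,0,0],"claw":-0.1},{"slide":[-3.4,1.4,-0.5],"angular":[0,0,0],"claw":-0.1},{"slide":[-3.4,1.4,-0.5],"angular":[0,0,0],"claw":-0.1},{"slide":[0,0,0],"angular":[0,0,0],"claw":-0.1},{"slide":[0,0,0],"angular":[0,0,0],"claw":-0.1}]'
python3 - <<'E'
from knob import *
s=manip.sense();w=viewer.snapshot('wrist');cv2.imwrite('pics/w7.png',w)
x,r=fit([(cam('wrist',s),w)],[.6148,-.0458,.0862,(.68,.75)]);print(x,r)
x=np.array([.6148,-.0458,.0862,.7]);b=np.cos(x[3])*E1+np.sin(x[3])*E2
todo(x[:3]-N*.011,frame(-N,np.cross(-N,b)))
E
```

```text
t: 12.8
tcp_pos: [0.6723, 0.1134, 0.1772]
tool_rot: [0.931, 0.309, 0.181, 0.068]
force: [-1.0, -0.0, 0.3]
finger_gap: 0.453
gripper_force: 0.0
t: 13.38
tcp_pos: [0.5787, -0.0458, 0.1687]
tool_rot: [0.932, 0.305, 0.183, 0.068]
force: [0.4, 0.1, -0.5]
finger_gap: 0.449
gripper_force: 0.0
[ 0.61549247 -0.04541438  0.08683689  0.70401423] [0.069]
tcp [ 0.5797 -0.0447  0.1691] slide cm [ 0.06  0.02 10.1 ] rotvec [-0.0039  0.0056 -0.0281]
```

```bash
python3 -m creep '[{"slide":[0.1,0,2.5],"angular":[0,0,-0.027],"claw":-0.1},{"slide":[0,0,2.5],"angular":[0,0,0],"claw":-0.1},{"slide":[0,0,2.5],"angular":[0,0,0],"claw":-0.1},{"slide":[0,0,1.5],"angular":[0,0,0],"claw":-0.1},{"slide":[0,0,1],"angular":[0,0,0],"claw":-0.1},{"slide":[0,0,0],"angular":[0,0,0],"claw":-0.1}]' 30
python3 -m creep '[{"slide":[0,0,0],"angular":[0,0,0],"claw":-0.5},{"slide":[0,0,0],"angular":[0,0,0],"claw":-1},{"slide":[0,0,0],"angular":[0,0,0],"claw":-1},{"slide":[0,0,0],"angular":[0,0,0],"claw":-1},{"slide":[0,0,0],"angular":[0,0,0],"claw":-1},{"slide":[0,0,0],"angular":[0,0,0],"claw":-1},{"slide":[0,0,0],"angular":[0,0,0],"claw":-1}]'
python3 -c "
from h import *
s=manip.sense();print(ws(s['tcp_pos']));print((R.from_quat(s['tool_rot']).as_matrix().T@(RS@[0,1,0])).round(3))"
```

```text
t: 13.93
tcp_pos: [0.6195, -0.0431, 0.0754]
tool_rot: [0.926, 0.322, 0.183, 0.07]
force: [0.2, 0.0, 0.2]
finger_gap: 0.449
gripper_force: 0.0
t: 14.52
tcp_pos: [0.6193, -0.0448, 0.0786]
tool_rot: [0.926, 0.321, 0.184, 0.072]
force: [1.3, 2.1, 3.0]
finger_gap: 0.131
gripper_force: 33.5
[-0.0501179  -0.07449795  0.0785662 ]
[ 0.646 -0.763 -0.001]
```

```bash
python3 -m creep '[{"slide":[0.3,-0.4,0],"angular":[0,0,0],"claw":-1},{"slide":[0.65,-0.76,0],"angular":[0,0,0],"claw":-1},{"slide":[0.65,-0.76,0],"angular":[0,0,0],"claw":-1},{"slide":[0.65,-0.76,0],"angular":[0,0,0],"claw":-1}]'
python3 -m creep '[{"slide":[0.65,-0.76,0],"angular":[0,0,0],"claw":-1},{"slide":[0.65,-0.76,0],"angular":[0,0,0],"claw":-1},{"slide":[0.65,-0.76,0],"angular":[0,0,0],"claw":-1},{"slide":[0.65,-0.76,0],"angular":[0,0,0],"claw":-1},{"slide":[0.3,-0.4,0],"angular":[0,0,0],"claw":-1},{"slide":[0,0,0],"angular":[0,0,0],"claw":-1}]'
python3 -c "
from h import *
s=manip.sense();print(ws(s['tcp_pos']),(RS.T@s['force']).round(1));print((R.from_quat(s['tool_rot']).as_matrix().T@(RS@[0,1,0])).round(3))"
```

```text
t: 14.85
tcp_pos: [0.6206, -0.0107, 0.0786]
tool_rot: [0.926, 0.32, 0.184, 0.073]
force: [-1.2, -3.3, 5.4]
finger_gap: 0.131
gripper_force: 33.9
t: 15.35
tcp_pos: [0.6221, 0.0359, 0.0785]
tool_rot: [0.926, 0.321, 0.185, 0.072]
force: [-0.4, 1.4, 7.4]
finger_gap: 0.132
gripper_force: 33.9
[-0.05014924  0.00625877  0.07853961] [-0.4  1.4  7.4]
[ 0.647 -0.763 -0.   ]
```

```bash
python3 -m creep '[{"slide":[0.32,-0.38,0],"angular":[0,0,0],"claw":-1},{"slide":[0.32,-0.38,0],"angular":[0,0,0],"claw":-1},{"slide":[0.19,-0.23,0],"angular":[0,0,0],"claw":-1},{"slide":[0.13,-0.15,0],"angular":[0,0,0],"claw":-1},{"slide":[0.13,-0.15,0],"angular":[0,0,0],"claw":-1},{"slide":[0.13,-0.15,0],"angular":[0,0,0],"claw":-1},{"slide":[0,0,0],"angular":[0,0,0],"claw":-1}]'
python3 -m creep '[{"slide":[0.065,-0.076,0],"angular":[0,0,0],"claw":-1},{"slide":[0.065,-0.076,0],"angular":[0,0,0],"claw":-1},{"slide":[0,0,0],"angular":[0,0,0],"claw":-1}]'
python3 -c "
from h import *
s=manip.sense();print(ws(s['tcp_pos']),(RS.T@s['force']).round(1))"
```

```text
t: 15.93
tcp_pos: [0.6227, 0.0535, 0.0785]
tool_rot: [0.926, 0.321, 0.184, 0.072]
force: [-2.7, -1.1, 7.3]
finger_gap: 0.134
gripper_force: 34.1
t: 16.18
tcp_pos: [0.6228, 0.0551, 0.0785]
tool_rot: [0.926, 0.321, 0.184, 0.072]
force: [-2.0, -2.3, 6.7]
finger_gap: 0.135
gripper_force: 34.2
[-0.05013943  0.02547174  0.07853525] [-2.  -2.4  6.7]
```

```bash
python3 -m creep '[{"slide":[0.065,-0.076,0],"angular":[0,0,0],"claw":-1},{"slide":[0.065,-0.076,0],"angular":[0,0,0],"claw":-1},{"slide":[0,0,0],"angular":[0,0,0],"claw":-1}]'
python3 -m creep '[{"slide":[0.065,-0.076,0],"angular":[0,0,0],"claw":-1},{"slide":[0,0,0],"angular":[0,0,0],"claw":-1}]'
python3 -m creep '[{"slide":[0.065,-0.076,0],"angular":[0,0,0],"claw":-1},{"slide":[0,0,0],"angular":[0,0,0],"claw":-1}]'
python3 -c "
from h import *
s=manip.sense();print(ws(s['tcp_pos']),(RS.T@s['force']).round(1))"
```

```text
t: 16.43
tcp_pos: [0.6229, 0.057, 0.0785]
tool_rot: [0.926, 0.321, 0.184, 0.072]
force: [-2.2, -2.5, 6.6]
finger_gap: 0.131
gripper_force: 34.2
t: 16.6
tcp_pos: [0.6229, 0.058, 0.0786]
tool_rot: [0.926, 0.321, 0.184, 0.072]
force: [-2.1, -3.8, 6.3]
finger_gap: 0.129
gripper_force: 34.1
t: 16.77
tcp_pos: [0.623, 0.0589, 0.0786]
tool_rot: [0.926, 0.321, 0.184, 0.072]
force: [-1.5, -2.9, 6.2]
finger_gap: 0.13
gripper_force: 34.1
[-0.05011825  0.02927619  0.07855116] [-1.4 -3.   6.2]
```

```bash
python3 -m creep '[{"slide":[0.065,-0.076,0],"angular":[0,0,0],"claw":-1},{"slide":[0,0,0],"angular":[0,0,0],"claw":-1}]'
python3 -m creep '[{"slide":[0.065,-0.076,0],"angular":[0,0,0],"claw":-1},{"slide":[0,0,0],"angular":[0,0,0],"claw":-1}]'
python3 -m creep '[{"slide":[0.065,-0.076,0],"angular":[0,0,0],"claw":-1},{"slide":[0,0,0],"angular":[0,0,0],"claw":-1}]'
```

```text
t: 16.93
tcp_pos: [0.623, 0.06, 0.0785]
tool_rot: [0.926, 0.321, 0.184, 0.072]
force: [-1.2, -2.2, 6.8]
finger_gap: 0.131
gripper_force: 34.1
t: 17.1
tcp_pos: [0.623, 0.061, 0.0785]
tool_rot: [0.926, 0.321, 0.184, 0.072]
force: [-2.5, -2.9, 7.9]
finger_gap: 0.13
gripper_force: 34.1
t: 17.27
tcp_pos: [0.6231, 0.0618, 0.0785]
tool_rot: [0.926, 0.321, 0.184, 0.072]
force: [-3.3, -3.6, 7.0]
finger_gap: 0.132
gripper_force: 34.2
```

```bash
python3 -m creep '[{"slide":[0.065,-0.076,0],"angular":[0,0,0],"claw":-1},{"slide":[0,0,0],"angular":[0,0,0],"claw":-1}]'
python3 -m creep '[{"slide":[0.065,-0.076,0],"angular":[0,0,0],"claw":-1},{"slide":[0,0,0],"angular":[0,0,0],"claw":-1}]'
python3 -c "
from h import *
d=viewer.snapshot('side');cv2.imwrite('pics/s8.png',d);w=viewer.snapshot('wrist');cv2.imwrite('pics/w8.png',w);s=manip.sense();print(ws(s['tcp_pos']),(RS.T@s['force']).round(1))
o=np.zeros((600,800,3),np.uint8);o[:,:332]=cv2.resize(d[125:275,255:338],(332,600),interpolation=cv2.INTER_CUBIC)
o[:351,332:]=cv2.resize(w,(468,351),interpolation=cv2.INTER_AREA);cv2.imwrite('pics/v8.png',o)"
```

```text
t: 17.43
tcp_pos: [0.6231, 0.062, 0.0785]
tool_rot: [0.926, 0.32, 0.184, 0.072]
force: [-3.7, -7.4, 7.1]
finger_gap: 0.128
gripper_force: 34.3
t: 17.6
tcp_pos: [0.6231, 0.0622, 0.0785]
tool_rot: [0.926, 0.32, 0.184, 0.073]
force: [-3.9, -11.5, 7.9]
finger_gap: 0.129
gripper_force: 34.4
[-0.05007769  0.03257087  0.07854714] [ -2.8 -11.5   7.1]
```

View pics/v8.png

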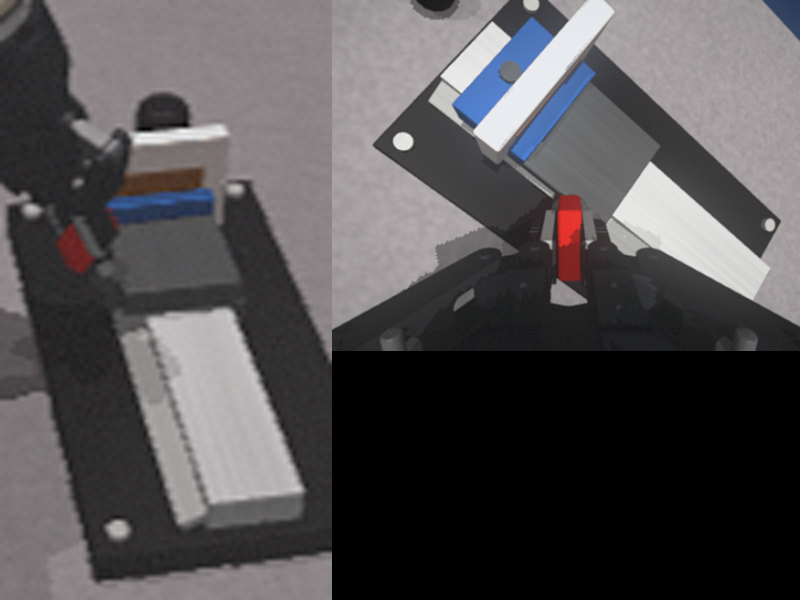

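The cassette stands broadside between jaw and fence, pushed with about 11 N, and the fingers hold the red bar. Now I'll turn it clockwise, which is + about tool z.

```bash
python3 -m creep '[{"slide":[0.03,-0.04,0],"angular":[0,0,0],"claw":-1},{"slide":[0,0,0.01],"angular":[0,0,0.1],"claw":-1},{"slide":[0,0,0.01],"angular":[0,0,0.1],"claw":-1},{"slide":[0,0,0.01],"angular":[0,0,0.1],"claw":-1},{"slide":[0,0,0.01],"angular":[0,0,0.1],"claw":-1},{"slide":[0,0,0.01],"angular":[0,0,0.1],"claw":-1},{"slide":[0,0,0],"angular":[0,0,0],"claw":-1}]' 60
python3 -c "
from h import *
s=manip.sense();Q=R.from_quat(s['tool_rot']).as_matrix();print(ws(s['tcp_pos']),(RS.T@s['force']).round(1),'tool torque',(Q.T@s['ft_torque']).round(2),'phi',np.arctan2(*(RS.T@Q[:,0])[[1,0]]))"
```

```text
t: 18.28
tcp_pos: [0.6235, 0.0619, 0.0784]
tool_rot: [0.977, 0.079, 0.197, 0.025]
force: [-4.0, -14.9, 9.4]
finger_gap: 0.125
gripper_force: 63.5
[-0.0497164   0.03223183  0.07835748] [ -3.5 -15.    9.4] tool torque [-2.55 -0.77  0.04] phi 0.21392439659243812
```

```bash
python3 -m creep '[{"slide":[0,0,0.01],"angular":[0,0,0.1],"claw":-1},{"slide":[0,0,0.01],"angular":[0,0,0.1],"claw":-1},{"slide":[0,0,0.01],"angular":[0,0,0.1],"claw":-1},{"slide":[0,0,0.01],"angular":[0,0,0.1],"claw":-1},{"slide":[0,0,0],"angular":[0,0,0],"claw":-1}]'
python3 -c "
from h import *
s=manip.sense();Q=R.from_quat(s['tool_rot']).as_matrix();print(ws(s['tcp_pos']),(RS.T@s['force']).round(1),'tool torque',(Q.T@s['ft_torque']).round(2),'phi',np.arctan2(*(RS.T@Q[:,0])[[1,0]]))"
```

```text
t: 18.7
tcp_pos: [0.6236, 0.0615, 0.0782]
tool_rot: [0.973, -0.117, 0.198, -0.015]
force: [-5.0, -16.4, 10.6]
finger_gap: 0.125
gripper_force: 63.7
[-0.04959494  0.03186605  0.07822514] [ -4.4 -16.6  10.6] tool torque [-3.05  0.25 -0.03] phi -0.21886564215999724
```

```bash
python3 -m creep '[{"slide":[0,0,0.01],"angular":[0,0,0.1],"claw":-1},{"slide":[0,0,0.01],"angular":[0,0,0.1],"claw":-1},{"slide":[0,0,0.01],"angular":[0,0,0.1],"claw":-1},{"slide":[0,0,0],"angular":[0,0,0],"claw":-1},{"slide":[0,0,0],"angular":[0,0,0],"claw":-1}]'
python3 -c "
from h import *
s=manip.sense();Q=R.from_quat(s['tool_rot']).as_matrix();print(ws(s['tcp_pos']),(RS.T@s['force']).round(1),'tool torque',(Q.T@s['ft_torque']).round(2),'phi',np.arctan2(*(RS.T@Q[:,0])[[1,0]]))"
```

```text
t: 19.12
tcp_pos: [0.6235, 0.0612, 0.078]
tool_rot: [0.945, -0.259, 0.193, -0.044]
force: [-7.5, -17.6, 12.1]
finger_gap: 0.123
gripper_force: 63.9
[-0.04962378  0.03159348  0.07803413] [ -6.8 -17.9  12.1] tool torque [-2.92  1.28 -0.  ] phi -0.5349750299071951
```

```bash
python3 -m creep '[{"slide":[0,0,0.01],"angular":[0,0,0.1],"claw":-1},{"slide":[0,0,0],"angular":[0,0,0],"claw":-1},{"slide":[0,0,0],"angular":[0,0,0],"claw":-1}]'
python3 -c "
from h import *
s=manip.sense();Q=R.from_quat(s['tool_rot']).as_matrix();print(ws(s['tcp_pos']),(RS.T@s['force']).round(1),'tool torque',(Q.T@s['ft_torque']).round(2),'phi',np.arctan2(*(RS.T@Q[:,0])[[1,0]]))"
```

```text
t: 19.37
tcp_pos: [0.6236, 0.0612, 0.078]
tool_rot: [0.931, -0.306, 0.191, -0.053]
force: [-7.6, -18.8, 12.8]
finger_gap: 0.127
gripper_force: 64.0
[-0.04959226  0.03152067  0.07801354] [ -7.  -19.   12.8] tool torque [-2.9   1.52 -0.06] phi -0.6384947543890722
```

```bash
python3 -m creep '[{"slide":[0,0,0],"angular":[0,0,0.1],"claw":-1},{"slide":[0,0,0],"angular":[0,0,0],"claw":-1},{"slide":[0,0,0],"angular":[0,0,0],"claw":-1}]'
python3 -c "
from h import *
s=manip.sense();Q=R.from_quat(s['tool_rot']).as_matrix();print((RS.T@s['force']).round(1),'tool torque',(Q.T@s['ft_torque']).round(2),'tau6',s['tau'][5],'phi',np.arctan2(*(RS.T@Q[:,0])[[1,0]]))
from knob import *
w=viewer.snapshot('wrist');cv2.imwrite('pics/w9.png',w);d=viewer.snapshot('side')
K=np.array([*sw([-.0546,.0315,.0862])]);print(fit([(cam('wrist',s),w)],[*K,(-.6,-.4,-.8)]))
o=np.zeros((600,800,3),np.uint8);o[:,:332]=cv2.resize(d[125:275,255:338],(332,600),interpolation=cv2.INTER_CUBIC)
o[:351,332:]=cv2.resize(w,(468,351),interpolation=cv2.INTER_AREA);cv2.imwrite('pics/v9.png',o)"
```

```text
t: 19.62
tcp_pos: [0.6235, 0.0611, 0.0779]
tool_rot: [0.915, -0.353, 0.188, -0.063]
force: [-8.1, -19.8, 11.5]
finger_gap: 0.127
gripper_force: 64.0
[ -7.4 -20.1  11.5] tool torque [-2.78  1.86 -0.02] tau6 0.06513583241030574 phi -0.7404998050824877
(array([ 0.62008971,  0.06290094,  0.07827777, -0.7080478 ]), array([0.058]))
```

View pics/v9.png

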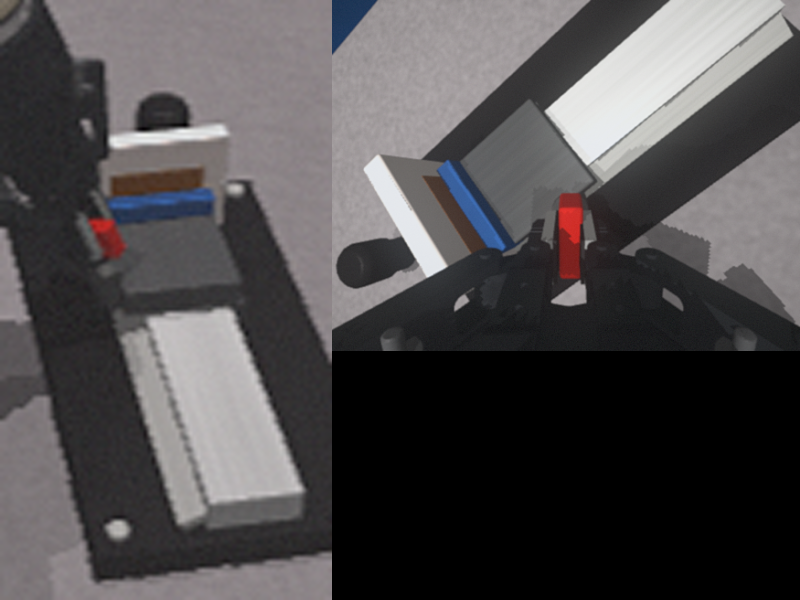

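The bar has turned with the fingers by about 1.4 rad, and the cassette is still held between jaw and fence. I'll add small increments to find the end stop.

```bash
python3 -m creep '[{"slide":[0,0,0],"angular":[0,0,0.07],"claw":-1},{"slide":[0,0,0],"angular":[0,0,0],"claw":-1},{"slide":[0,0,0],"angular":[0,0,0],"claw":-1}]'
python3 -c "
from h import *
s=manip.sense();Q=R.from_quat(s['tool_rot']).as_matrix();print(s['q'][5],'torque world',s['ft_torque'].round(2),'tau6',s['tau'][5],'phi',np.arctan2(*(RS.T@Q[:,0])[[1,0]]))"
python3 -m creep '[{"slide":[0,0,0],"angular":[0,0,0.07],"claw":-1},{"slide":[0,0,0],"angular":[0,0,0],"claw":-1},{"slide":[0,0,0],"angular":[0,0,0],"claw":-1}]'
python3 -c "
from h import *
s=manip.sense();Q=R.from_quat(s['tool_rot']).as_matrix();print(s['q'][5],'torque world',s['ft_torque'].round(2),'tau6',s['tau'][5],'phi',np.arctan2(*(RS.T@Q[:,0])[[1,0]]))"
```

```text
t: 19.97
tcp_pos: [0.6235, 0.0612, 0.0779]
tool_rot: [0.903, -0.38, 0.186, -0.068]
force: [-6.1, -19.2, 12.7]
finger_gap: 0.126
gripper_force: 72.9
2.2166561336860133 torque world [-3.55  0.52 -0.05] tau6 1.3803473487496376 phi -0.8020921960034668
t: 20.22
tcp_pos: [0.6234, 0.0612, 0.078]
tool_rot: [0.891, -0.409, 0.184, -0.074]
force: [-7.3, -20.1, 12.3]
finger_gap: 0.128
gripper_force: 98.4
2.2835193373058744 torque world [-3.93  0.49  0.76] tau6 2.3220480233430862 phi -0.865566342232909
```

End stop reached: joint 6 torque jumps from 0.07 to 1.4 and then 2.3 N m. I'll relax the twist, open and retreat along the axis.

```bash
python3 -m creep '[{"slide":[0,0,0],"angular":[0,0,-0.1],"claw":-1},{"slide":[0,0,0],"angular":[0,0,0],"claw":-0.6},{"slide":[0,0,0],"angular":[0,0,0],"claw":-0.3},{"slide":[0,0,0],"angular":[0,0,0],"claw":-0.2},{"slide":[0,0,0],"angular":[0,0,0],"claw":-0.2},{"slide":[0,0,0],"angular":[0,0,0],"claw":-0.2}]'
python3 -m creep '[{"slide":[0,0,-1],"angular":[0,0,0],"claw":-0.2},{"slide":[0,0,-2],"angular":[0,0,0],"claw":-0.2},{"slide":[0,0,-3],"angular":[0,0,0],"claw":-0.2},{"slide":[0,0,-3],"angular":[0,0,0],"claw":-0.2},{"slide":[0,0,-3],"angular":[0,0,0],"claw":-0.2},{"slide":[0,0,0],"angular":[0,0,0],"claw":-0.2},{"slide":[0,0,0],"angular":[0,0,0],"claw":-0.2}]'
python3 - <<'E'
from knob import *
s=manip.sense();w=viewer.snapshot('wrist');cv2.imwrite('pics/w10.png',w);d=viewer.snapshot('side')
print(fit([(cam('wrist',s),w)],[*sw([-.0546,.031,.085]),(-.6,-.75,-.9)]))
o=np.zeros((600,800,3),np.uint8);o[:,:332]=cv2.resize(d[125:275,255:338],(332,600),interpolation=cv2.INTER_CUBIC)
o[:351,332:]=cv2.resize(w,(468,351),interpolation=cv2.INTER_AREA);cv2.imwrite('pics/v10.png',o)
E
```

```text
t: 20.72
tcp_pos: [0.6228, 0.0659, 0.076]
tool_rot: [0.908, -0.37, 0.185, -0.067]
force: [0.6, 0.4, -0.0]
finger_gap: 0.397
gripper_force: 0.0
t: 21.3
tcp_pos: [0.5771, 0.0676, 0.1894]
tool_rot: [0.908, -0.369, 0.187, -0.068]
force: [0.6, -0.1, -0.5]
finger_gap: 0.401
gripper_force: 0.0
(array([ 0.61970395,  0.06056308,  0.08481759, -0.68875593]), array([0.078]))
```

View pics/v10.png

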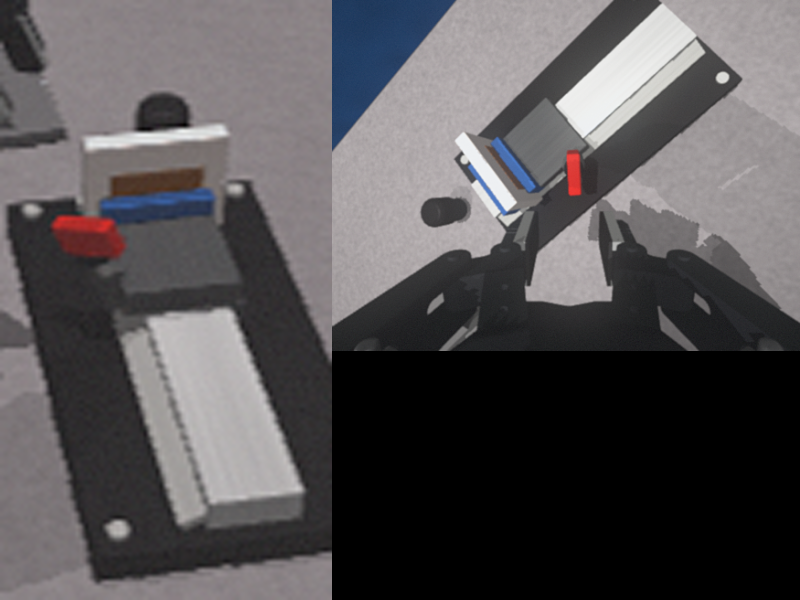

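The cassette is upright and flat between jaw and fence, the knob has turned about 1.4 rad to its stop, and the gripper is clear. Handing in.

```bash
python3 -c "
from station import ticket
print(ticket.sign_off())"
```

```text
the job is handed in; nothing more can be done
None
```

The job is handed in, with no verdict returned: the white cassette stands upright on the rail, pressed between jaw and fence (about 20 N push before I let go). The red knob is turned about 1.4 rad clockwise to its end stop, the gripper is clear, and nothing else was touched on the way.

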